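# Clamp the pastry ring with the knob under the filling stand

## Robot

A 6-joint arm with a two-finger parallel gripper is mounted at the origin on the work surface. World frame = base frame: x ahead of the robot, y to its left, z up, the work surface at z = 0. Lengths are in mm, angles in rad, forces in N, time in s.
With the tool pointing down it reaches from about 400 to 825 mm from the base axis. Payload 7 kg.
Tool frame: the origin (TCP) lies midway between the tips of the shut fingers; the grasp point (between the pads) lies 19 mm behind it; z points along the fingers, y is the direction in which the jaws open and shut (so a half turn about z gives the same grasp; the last joint's range is limited). The gripper opens to 85 mm and grips with 20 to 120 N. Pads are 22 mm wide; open, the fingers measure 114 mm over their backs; the gripper's body (76 mm by 85 mm) begins 54 mm behind the grasp point. The pads swing forward as they close: fully open they stand 13 mm farther back than shut.
Start: joints at [1.517, 0.359, 0.012, 0, -1.224, -0.288], TCP at [226.257, 635.927, 195.602] pointing down, gripper open.
Joint ranges: [-3.07, 3.07], [-1.43, 2.12], [-1.02, 1.25], [-3.03, 1.67], [-3.05, -0], [-3.03, 3.03]. Speed limits (rad/s): [2.39, 2.39, 3.01, 3.14, 3.14, 3.14].

## Interface

Orientations are given as [roll, pitch, yaw] about the fixed x, y, z axes, in that order (R = Rz(yaw) Ry(pitch) Rx(roll)).
In Python, from bench import telemetry, imaging, arm gives the robot as it stands.
- The arm moves only by the tool play_rows, never from a script. Its argument "plan" is one flat list of numbers, 7 for each row, row after row: the turn, a rotation vector about the tool's x, y, z in units of 90 degrees (1.0 is 90 degrees), then the shift along the tool's x, y, z in units of 200 mm (1.0 is 200 mm), then the opening, from 0 (shut) to 1 (fully open). A call has 1 to 10 rows; each row shifts and turns the commanded pose from where the row before left it, along the tool's axes as they then stand; what a row does not reach is not made up. A row lasts 1/10 s, in which the tool goes at most 50 mm and 8.59 degrees, less where a joint would pass 70% of its speed; a pose out of reach is approached as far as the arm can. A call with a number of a shift or a turn outside -1 to 1 is refused whole. A call with a gripper value outside its range is refused whole. The fingers move at their own pace and stop on an object; "squeeze" is the grip in N (left out, the last holds). Time passes only in rows, so rows that do not move let the fingers close. It gives the time, the measured TCP pose, the force and the opening at its end, in the units of the state.
- telemetry.sense(): the state, without advancing time (a new reading comes with each control period).
- imaging.read_camera(name): name is "scene" or "top" or "wrist"; returns (picture, depth): 480x640x3 uint8, blue, green, red; 480x640 float32, mm along the optical axis (not along the pixel's ray), 0 where there is no reading.
- imaging.get_calibration(name): a dict with "fx", "fy", "cx", "cy" (pixels), "dist" ([k1, k2, p1, p2, k3] as OpenCV has them; the pictures are not rectified), "rvec" (rotation vector, rad) and "tvec" (3), from world to camera coordinates, as OpenCV has them. Camera axes: x right, y down, z forward; pixel columns grow to the right and rows downward; lengths in mm; the calibration is good to about 2 mm. A picture is of the moment at which its call begins: read the wrist's pose just before it. get_calibration takes no time and is no camera call; for the wrist camera it gives the pose at the moment of the call.
- arm.finish_job(): hands the job in, once; it reports no verdict.
The state is a dict: "time": time; "qpos": joint angles; "joint_vel": joint speeds; "joint_torque": joint torques, N m; "position": TCP position; "ee_rot": TCP orientation; "force": force on the tool from outside, world axes, zero at the start; "wrist_torque": the same for the moment, N m; "gripper_width": opening from 0.0 (shut) to 1.0 (fully open).
Only numpy, scipy, OpenCV 4.12 (cv2) and the standard library are available. Lean on these libraries where they do the work, as an engineer would, in place of code of your own. Each camera call takes 0.05 s, during which the arm holds its last target. There are 200 camera calls.

## Task

Stand the small pastry ring upright on the filling stand, between the blue jaw and the two posts, and let go of it. Then turn the knob under the stand by its red tab, towards the posts, until the jaw holds the ring snugly against both posts; do not force it, as the thin ring dents, and do not push the jaw by hand. Leave the other things on the counter where they are.

Things in the scene. Friction and masses are not known exactly. Their poses are not given: they have to be found in the camera images.
- stand: Fixed steel filling stand: level platform 180 (x) by 240 (y) mm, 12 mm thick, top 130 mm above the counter, on two side panels (at y = +/-112 mm, x -70 to +90 mm). Origin: on the counter under the platform's centre. x points away from the robot (turned up to 0.25 rad); front edge at x = -90 mm; y points from the jaw to the posts. Damaged if it or its tab is forced with over 25 N.
- knob_axis (a point): Fixed point on the vertical axis of the clamp knob, which hangs under the platform 20 mm behind its front edge (stand x = -70, y = 0, z = 95 mm). Black boss 48 mm across with one red tab.
- clamp_knob (a joint): Knob angle, rad: 0 at the start (open), with the tab 0.5 rad to the jaw's side (-y) of straight out front (-x of the stand); up to 1.2. Grows as the tab moves to the posts' side (+y; clockwise from above) and drives the jaw 24 mm per rad. Turning free takes about 4 N at point tab; each newton more presses the jaw on with about 4 N. Stays where left if the jaw force is under 16 N.
- tab (a point): Point on the red tab of the knob, 105 mm from the knob axis, at the tab's mid-height; moves with the knob. The tab is a level bar 14 mm wide and 20 mm high (z = 85 to 105 mm above the counter), reaching from the axis out to 122 mm; its outer part sticks out in front of the platform's edge, free from above and from both sides.
- jaw: Blue jaw with a black rubber face, on top of the platform, 44 mm wide (x) and 31 mm high, driven only by the knob. Origin: on the platform, at the middle of the jaw; the rubber face is 8 mm further towards the posts (+y). It must not be pushed by the gripper (1 N).
- nest (a point): Fixed point on the platform's top (stand x = 20, y = 6, z = 130 mm) over which the small ring's centre is to be put down: the ring then stands 9 mm clear of the open jaw and 4 to 14 mm short of the two posts. Axes as the stand's.
- seat (a point): Fixed point on the platform's top (stand x = 20, y = 15, z = 130 mm): the ring's centre when clamped lies within 5 mm of it along y, as the posts (12 mm thick, 36 mm high, 50 mm apart along x, on a low bar; they centre the ring) may be set anywhere in a 10 mm range. So the knob angle that clamps, 0.54 to 0.96 rad plus the squeeze, is not known beforehand: it must be felt.
- ring_mid (a point): Centre, half-way up, of the small stainless pastry ring: 66 mm outside diameter, 45 mm high, open at both ends, wall 3 mm, about 0.1 kg, standing on the counter at the start. The jaw holds it snugly with 4 N or more; it dents above 30 N.
- big_mid (a point): Centre of the large stainless pastry ring, 100 mm diameter, 45 mm high; a bystander, may stand at either of the two ring places.
- salad_bowl: Wooden salad bowl, 220 mm across, 85 mm high; bystander. Origin at its underside.
- jug: White ceramic jug, 150 mm high; bystander. Origin at its underside.
- lid: Grey silicone lid, 144 mm across, 28 mm high; bystander. Origin at its underside.
Things that resemble listed ones, but are neither listed nor needed, are in the scene too. What is shaped like the part that bears ring_mid but green is not meant.

How it is judged (in metres and radians):
On the way, in this order (a step that is already met when the one before it is completed fails the run):
1. the small ring stands on the platform at its place, let go, with the jaw not yet pressing on it (horizontal distance between ring_mid and nest below 0.022 m and z of ring_mid in the frame of stand between 0.148 and 0.157 m and angle between ring_mid's own z axis and vertical below 0.1 rad and contact force between the fingers and small_ring below 0.1 N and contact force between jaw and small_ring below 0.5 N and linear speed of small_ring below 0.02 m/s), for 0.2 s.
2. the jaw, driven by the knob, holds the ring with at least 4 N (horizontal distance between ring_mid and nest below 0.022 m and z of ring_mid in the frame of stand between 0.148 and 0.157 m and angle between ring_mid's own z axis and vertical below 0.1 rad and contact force between the fingers and small_ring below 0.1 N and contact force between jaw and small_ring above 4 N), for 0.3 s.
At the end, for the whole second after the job is handed in: The small ring stands upright (within 0.1 rad) on the platform, pushed up to the posts (its centre 1 mm or more to the posts' side of the nest point and within 22 mm of it), at rest and let go, and the jaw presses on it with 4 to 30 N (all of step 2 and contact force between jaw and small_ring below 30 N and y of ring_mid in the frame of nest above 0.001 m and linear speed of small_ring below 0.01 m/s); the robot touches nothing.
It fails at once if the jaw presses the ring with more than 30 N (dented) (contact force between jaw and small_ring above 30 N).
It fails at once if the robot pushes the jaw itself (contact force between the arm and jaw above 1 N).
It fails at once if the gripper pushes the jaw itself (contact force between the fingers and jaw above 1 N).
It fails at once if the stand or its tab is forced with more than 25 N (contact force between any of the fingers, the arm and stand above 25 N).
It fails at once if another thing on the counter is moved by more than 20 mm (distance of any of big_mid, salad_bowl, jug, lid from where it was at the start of the episode above 0.02 m).
It also fails if it takes over 72 s, if anything falls off the work surface, if the arm or the gripper's body presses on something with over 40 N, if the wrist force passes 120 N, or if a joint passes its speed limit or range.

## Working session

There is one attempt and no reset: what is moved stays moved. The work goes in short steps, Python scripts to look and compute and a tool call to move; the robot and the scene stay as the last step left them, time stands still between calls to the robot, and variables do not carry over. Pictures are saved under pics/ and viewed, about 8 in all and at most 12, crops included, and the job is handed in when it is done.

Besides the shell and the picture viewer there is one more tool, called after "Emit:" in YAML: its name, and indented under it one key for each argument. play_rows: Moves the arm, as the interface text tells. Its arguments: {"type":"object","properties":{"plan":{"type":"array","items":{"type":"number","minimum":-1,"maximum":1}},"squeeze":{"type":"number"}},"required":["plan"]}

```bash
ls; mkdir -p pics; cat > h.py <<'E'
import numpy as np, cv2
from bench import telemetry, imaging, arm
def cam(n):
    c=imaging.get_calibration(n); p,d=imaging.read_camera(n)
    return c,p,d
def KD(c): return np.array([[c['fx'],0,c['cx']],[0,c['fy'],c['cy']],[0,0,1.]]),np.array(c['dist'],float)
def ray(c,uv):
    K,D=KD(c); R=cv2.Rodrigues(np.array(c['rvec'],float))[0]; t=np.array(c['tvec'],float).ravel()
    n=cv2.undistortPoints(np.array(uv,float).reshape(-1,1,2),K,D).reshape(-1,2)
    return -R.T@t, np.c_[n,np.ones(len(n))]@R
def plane(c,uv,z):
    o,d=ray(c,uv); return o+d*((z-o[2])/d[:,2])[:,None]
def deproj(c,uv,d):
    o,r=ray(c,uv); uv=np.array(uv).reshape(-1,2).astype(int); return o+r*d[uv[:,1],uv[:,0]][:,None]
def proj(c,P):
    K,D=KD(c); return cv2.projectPoints(np.array(P,float).reshape(-1,1,3),np.array(c['rvec'],float),np.array(c['tvec'],float),K,D)[0].reshape(-1,2)
def save(c,p,d,n): cv2.imwrite(f'pics/{n}.png',p); np.savez(f'{n}.npz',c=c,p=p,d=d)
def load(n):
    z=np.load(f'{n}.npz',allow_pickle=True); return z['c'].item(),z['p'],z['d']
E
python3 - <<'E'
from h import *
s=telemetry.sense(); print({k:np.round(v,3) for k,v in s.items()})
for n in('top','scene'):
    c,p,d=cam(n); save(c,p,d,n); o,_=ray(c,[[320,240]]); print(n,o.round())
E
```

```text
pics
{'time': np.float64(0.0), 'qpos': array([ 1.517,  0.359,  0.011, -0.   , -1.224, -0.288]), 'joint_vel': array([-0.001,  0.002,  0.001, -0.002, -0.001, -0.001]), 'joint_torque': array([-1.0000e-03, -5.8331e+01,  2.9341e+01,  6.9370e+00, -6.0000e-03,
        0.0000e+00]), 'position': array([226.113, 635.46 , 194.678]), 'ee_rot': array([ 3.14 , -0.   , -0.342]), 'force': array([-0.127,  0.36 ,  0.225]), 'wrist_torque': array([-0.05 ,  0.   ,  0.011]), 'gripper_width': np.float64(1.001)}
top [ 264.   20. 1303.]
scene [1099. -932.  857.]
```

View pics/top.png

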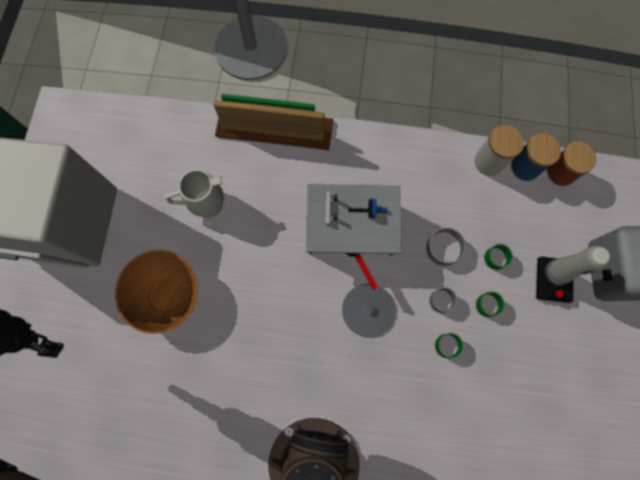

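View pics/scene.png

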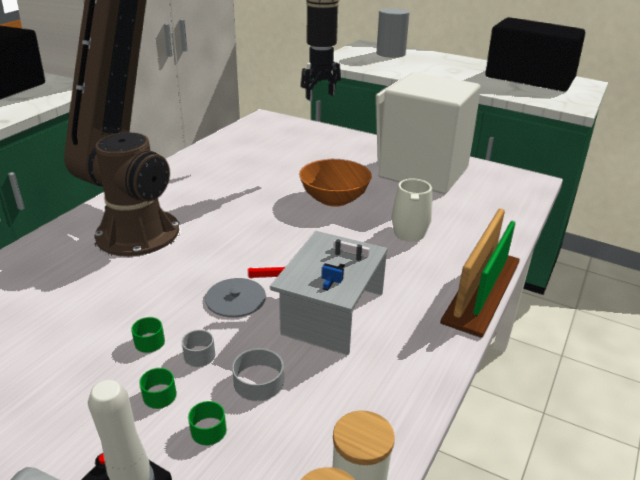

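Top view: the small steel ring is at (443,300). The big steel ring at (445,247) is wider, and the rings at (498,257), (490,305) and (449,346) are green look-alikes. The stand platform is at (354,218), with the jaw at (378,208), the posts at (332,208) and the tab tip at (375,287), which is above the lid at (370,310).

```bash
python3 - <<'E'
from h import *
c,p,d=load('top')
v,u=np.mgrid[0:480,0:640]; uv=np.c_[u.ravel(),v.ravel()]
P=deproj(c,uv,d).reshape(480,640,3)
def blk(u0,u1,v0,v1): return P[v0:v1,u0:u1].reshape(-1,3)
Q=blk(295,415,170,265); Q=Q[(Q[:,2]>122)&(Q[:,2]<138)]
r=cv2.minAreaRect(Q[:,:2].astype(np.float32)); print('platform',r,cv2.boxPoints(r).round(),Q[:,2].mean())
for n,b in dict(small=(425,462,285,318),big=(420,470,222,272)).items():
    q=blk(*b); print(n,'zmax',np.percentile(q[:,2],[50,95,99]).round(1)); q=q[(q[:,2]>36)&(q[:,2]<52)]
    print(len(q),cv2.minEnclosingCircle(q[:,:2].astype(np.float32)))
# brightness circle from colour: outer contour of ring by z
hsv=cv2.cvtColor(p,cv2.COLOR_BGR2HSV)
red=((hsv[...,0]<8)|(hsv[...,0]>172))&(hsv[...,1]>150)&(hsv[...,2]>90)&(v>245)&(v<300)&(u>340)&(u<390)
t=plane(c,uv[red.ravel()],105); print('red',t.min(0).round(),t.max(0).round()); print(cv2.minAreaRect(t[:,:2].astype(np.float32)),'z',np.percentile(P[red][:,2],[10,50,90]))
blue=(hsv[...,0]>100)&(hsv[...,0]<130)&(hsv[...,1]>120)&(v>190)&(v<225)&(u>355)&(u<400)
print('blue',P[blue].mean(0).round(),plane(c,uv[blue.ravel()],161).mean(0).round())
for n,b in dict(lid=(340,400,283,338)).items():
    q=blk(*b); q=q[(q[:,2]>8)&(q[:,2]<30)]; print(n,cv2.minEnclosingCircle(q[:,:2].astype(np.float32)))
cv2.imwrite('pics/crop.png',cv2.resize(p[170:340,290:490],None,fx=3.5,fy=3.5,interpolation=cv2.INTER_CUBIC))
E
```

```text
platform ((626.423095703125, -19.734024047851562), (181.9592742919922, 241.1741943359375), 6.430051326751709) [[ 523.   90.]
 [ 550. -150.]
 [ 730. -129.]
 [ 703.  110.]] 131.84987896623832
small zmax [ 2.6 45.6 49.2]
136 ((461.10400390625, -286.4312744140625), 34.01099395751953)
big zmax [ 2.8 44.6 50. ]
205 ((609.0318603515625, -283.4960021972656), 51.5064582824707)
red [456. -97. 105.] [536. -41. 105.]
((495.14459228515625, -68.08609771728516), (93.48165130615234, 14.382612228393555), 35.43632125854492) z [101.65417606 106.18414316 109.84924847]
blue [646. -70. 165.] [647. -71. 161.]
lid ((421.241455078125, -97.13924407958984), 92.52638244628906)
```

View pics/crop.png

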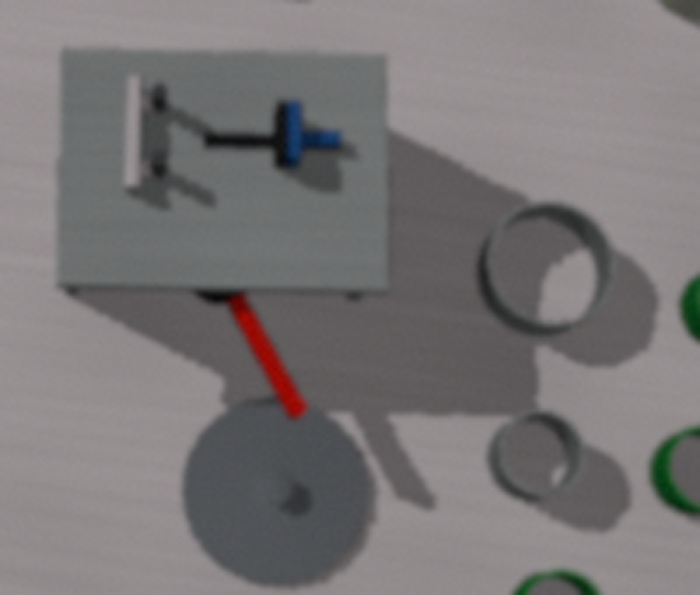

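Small ring confirmed in the crop at (535,455): Ø 68 mm measured, about 45 mm high, grey, centred at (461,-286). The stand is at (626,-20) with yaw 0.112. The predicted tab tip of (457,-97) agrees with the red mask. The nest is at (645.6,-11.5). I'll turn the gripper so it opens along the stand's x, then move over.

Emit:
play_rows:
  plan: [0, 0, 0.0888, 0, 0, -0.05, 1, 0, 0, 0.0888, 0, 0, -0.05, 1, 0, 0, 0.0888, 0, 0, -0.05, 1, 0, 0, 0.0888, 0, 0, -0.05, 1, 0, 0, 0.0888, 0, 0, -0.05, 1, 0, 0, 0.0888, 0, 0, -0.05, 1, 0, 0, 0.0888, 0, 0, -0.05, 1, 0, 0, 0.0888, 0, 0, -0.05, 1]
  squeeze: 20

```text
time: 0.9
position: [226.1, 635.7, 275.5]
ee_rot: [3.141, -0.001, -1.463]
force: [-0.1, 0.8, 0.7]
gripper_width: 0.997
```

Emit:
play_rows:
  plan: [0, 0, 0, 0.2, -0.12, 0, 1, 0, 0, 0, 0.2, -0.12, 0, 1, 0, 0, 0, 0.2, -0.12, 0, 1, 0, 0, 0, 0.2, -0.12, 0, 1, 0, 0, 0, 0.2, -0.12, 0, 1, 0, 0, 0, 0.2, -0.12, 0, 1, 0, 0, 0, 0.2, -0.12, 0, 1, 0, 0, 0, 0.2, -0.12, 0, 1, 0, 0, 0, 0.2, -0.12, 0, 1, 0, 0, 0, 0.2, -0.12, 0, 1]

```text
time: 1.9
position: [510.5, 263.8, 275.4]
ee_rot: [3.141, -0.0, -1.457]
force: [0.4, 0.7, -0.2]
gripper_width: 0.999
```

Emit:
play_rows:
  plan: [0, 0, 0, 0.225, 0.046, 0, 1, 0, 0, 0, 0.225, 0.046, 0, 1, 0, 0, 0, 0.225, 0.046, 0, 1, 0, 0, 0, 0.225, 0.046, 0, 1, 0, 0, 0, 0.225, 0.046, 0, 1, 0, 0, 0, 0.225, 0.046, 0, 1, 0, 0, 0, 0.225, 0.046, 0, 1, 0, 0, 0, 0.225, 0.046, 0, 1, 0, 0, 0, 0.225, 0.046, 0, 1, 0, 0, 0, 0.225, 0.046, 0, 1]

```text
time: 2.9
position: [468.5, -193.7, 275.6]
ee_rot: [-3.141, 0.0, -1.458]
force: [1.3, -0.2, 0.5]
gripper_width: 1.002
```

Emit:
play_rows:
  plan: [0, 0, 0, 0.225, 0.046, 0, 1, 0, 0, 0, 0.225, 0.046, 0, 1, 0, 0, 0, 0, 0, 0.1, 1, 0, 0, 0, 0, 0, 0.1, 1, 0, 0, 0, 0, 0, 0.1, 1, 0, 0, 0, 0, 0, 0.1, 1, 0, 0, 0, 0, 0, 0.1, 1, 0, 0, 0, 0, 0, 0, 1]

```text
time: 3.7
position: [459.1, -282.7, 172.7]
ee_rot: [3.137, 0.003, -1.458]
force: [0.1, -0.3, -0.6]
gripper_width: 0.998
```

```bash
cat > ring.py <<'E'
from h import *
def ringfit(n):
    c,p,d=cam('wrist'); save(c,p,d,n); o,_=ray(c,[[0,0]]); print('cam',o.round())
    v,u=np.mgrid[0:480,0:640]; uv=np.c_[u.ravel(),v.ravel()]
    return c,p,d,deproj(c,uv,d)
E
python3 - <<'E'
from ring import *
s=telemetry.sense(); print(np.round(s['position'],1),np.round(s['ee_rot'],3))
c,p,d,P=ringfit('w1')
q=P[(np.hypot(P[:,0]-461,P[:,1]+286)<50)&(P[:,2]>41)&(P[:,2]<50)]
print(len(q),cv2.minEnclosingCircle(q[:,:2].astype(np.float32)),np.percentile(q[:,2],[5,50,95]))
A=np.c_[2*q[:,:2],np.ones(len(q))]; x=np.linalg.lstsq(A,(q[:,:2]**2).sum(1),rcond=None)[0]; print(x[:2],np.sqrt(x[2]+x[0]**2+x[1]**2))
E
```

```text
[ 459.1 -282.7  172.7] [ 3.137e+00  3.000e-03 -1.458e+00]
cam [ 469. -367.  350.]
1199 ((461.7654724121094, -289.21533203125), 32.99849319458008) [41.95816911 44.24806695 45.58703907]
[ 461.71935637 -289.53223699] 31.152119161690944
```

View pics/w1.png

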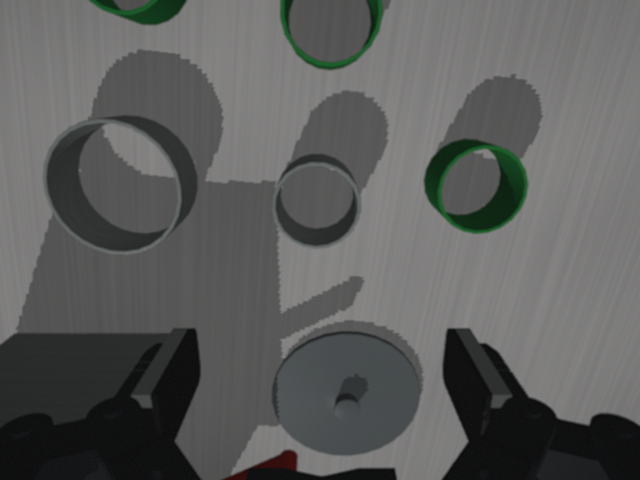

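Wrist view: the small ring is at (317,200) between the big ring at (120,185) and a green one at (475,185). It lies at (461.7,-289.3), with outer radius 33 as given. Now I'll descend.

Emit:
play_rows:
  plan: [0, 0, 0, 0.034, -0.009, 0, 1, 0, 0, 0, 0, 0, 0.15, 1, 0, 0, 0, 0, 0, 0.15, 1, 0, 0, 0, 0, 0, 0.15, 1, 0, 0, 0, 0, 0, 0.15, 1, 0, 0, 0, 0, 0, 0.15, 1, 0, 0, 0, 0, 0, 0, 1, 0, 0, 0, 0, 0, 0, 1]

```text
time: 4.55
position: [464.6, -290.6, 26.7]
ee_rot: [-3.141, -0.001, -1.457]
force: [0.1, 0.4, 0.4]
gripper_width: 0.997
```

Emit:
play_rows:
  plan: [0, 0, 0, -0.008, 0.014, 0.05, 1, 0, 0, 0, 0, 0, 0.05, 1, 0, 0, 0, 0, 0, 0, 1]

```text
time: 4.85
position: [460.1, -288.5, 5.0]
ee_rot: [3.141, 0.0, -1.458]
force: [-0.5, -0.1, 0.2]
gripper_width: 1.001
```

Emit:
play_rows:
  plan: [0, 0, 0, 0, 0, 0, 0.6, 0, 0, 0, 0, 0, 0, 0.6, 0, 0, 0, 0, 0, 0, 0.6, 0, 0, 0, 0, 0, 0, 0.6, 0, 0, 0, 0, 0, 0, 0.6, 0, 0, 0, 0, 0, 0, 0.6]
  squeeze: 25

```text
time: 5.45
position: [460.8, -288.9, 6.1]
ee_rot: [-3.141, -0.0, -1.458]
force: [-1.7, 0.7, 5.2]
gripper_width: 0.6
```

```bash
python3 - <<'E'
from h import *
c,p,d=cam('scene'); x,y=proj(c,[[461,-289,40]])[0].astype(int); a=cv2.resize(p[y-70:y+60,x-90:x+90],None,fx=3,fy=3)
c,w,d=cam('wrist'); b=cv2.resize(w,(520,390)); o=np.zeros((800,540,3),np.uint8); o[:390]=a[:390]; o[400:790,:520]=b; cv2.imwrite('pics/g.png',cv2.resize(o,(405,600)))
print(telemetry.sense()['gripper_width'],telemetry.sense()['force'])
E
```

```text
0.6007280295757895 [-0.61237396 -0.56566997  5.45338955]
```

View pics/g.png

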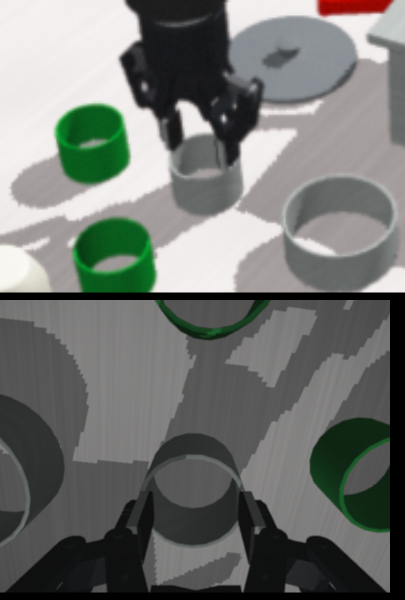

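The fingers straddle the ring's outside, but the opening equals the commanded 0.6. I'll close further to find the true contact.

Emit:
play_rows:
  plan: [0, 0, 0, 0, 0, 0, 0.3, 0, 0, 0, 0, 0, 0, 0.3, 0, 0, 0, 0, 0, 0, 0.3, 0, 0, 0, 0, 0, 0, 0.3]
  squeeze: 25

```text
time: 5.95
position: [454.5, -289.8, 8.1]
ee_rot: [3.132, 0.0, -1.457]
force: [-23.5, -1.5, 44.2]
gripper_width: 0.302
```

```bash
python3 - <<'E'
from h import *
c,p,d=cam('scene'); x,y=proj(c,[[461,-289,40]])[0].astype(int); a=cv2.resize(p[y-70:y+60,x-90:x+90],None,fx=3,fy=3)
c,w,d=cam('wrist'); b=cv2.resize(w,(520,390)); o=np.zeros((390,800,3),np.uint8); o=np.hstack([cv2.resize(a[:390],(400,300)),cv2.resize(b,(400,300))]); cv2.imwrite('pics/g2.png',o)
print(telemetry.sense()['gripper_width'],telemetry.sense()['force'])
E
```

```text
0.30547282877758203 [-24.26940275  -1.6650669   44.39326311]
```

View pics/g2.png

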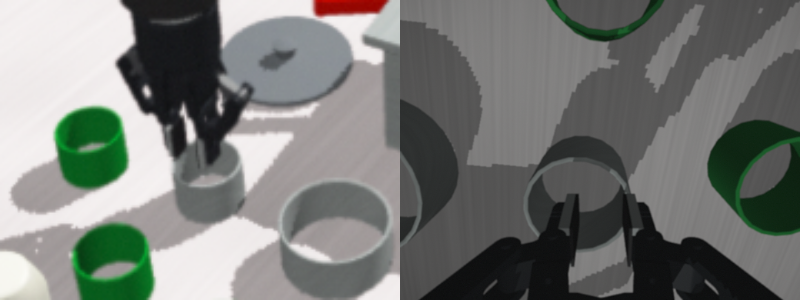

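Emit:
play_rows:
  plan: [0, 0, 0, 0, 0, 0, 0.6, 0, 0, 0, 0, 0, 0, 0.6, 0, 0, 0, 0, 0, 0, 0.6]

```text
time: 6.35
position: [460.9, -288.7, 5.6]
ee_rot: [-3.141, -0.0, -1.458]
force: [0.5, 0.8, -1.1]
gripper_width: 0.601
```

```bash
cat > fit.py <<'E'
from ring import *
import sys
n=sys.argv[1]; X,Y=float(sys.argv[2]),float(sys.argv[3])
s=telemetry.sense(); print({k:np.round(s[k],2) for k in('time','position','force','wrist_torque','gripper_width')})
c,p,d,P=ringfit(n)
col=p.reshape(-1,3).astype(int); near=(np.hypot(P[:,0]-X,P[:,1]-Y)<60)
bright=col.max(1)>70
for zl,zh in((41,52),(52,75),(20,38)):
    q=P[near&(P[:,2]>zl)&(P[:,2]<zh)&bright]
    if len(q)>20:
        A=np.c_[2*q[:,:2],np.ones(len(q))]; x=np.linalg.lstsq(A,(q[:,:2]**2).sum(1),rcond=None)[0]
        print(zl,len(q),'fit',x[:2].round(1),np.sqrt(x[2]+x[0]**2+x[1]**2).round(1),'ext',q.min(0).round(1),q.max(0).round(1))
q=P[near&(P[:,2]>2)&(col.max(1)<45)&(P[:,2]<120)]
print('dark fingers',len(q), q.min(0).round(),q.max(0).round())
for z in range(5,100,10):
    r=q[(q[:,2]>z)&(q[:,2]<z+10)]
    if len(r): print(z,len(r),r.min(0).round(),r.max(0).round())
E
python3 fit.py w2 461 -289
```

```text
{'time': np.float64(6.35), 'position': array([ 460.85, -288.71,    5.64]), 'force': array([ 0.5 ,  0.75, -1.09]), 'wrist_torque': array([-0.  , -0.02, -0.  ]), 'gripper_width': np.float64(0.6)}
cam [ 470. -373.  184.]
41 2642 fit [ 467.9 -288.6] 31.3 ext [ 424.5 -321.2   41.3] [ 500.5 -255.6   51.7]
52 72 fit [ 461.2 -306.7] 37.2 ext [ 422.  -303.9   52.1] [ 484.6 -275.7   75. ]
20 35 fit [ 443.5 -298.8] 6.5 ext [ 436.7 -305.8   21.1] [ 440.2 -292.7   37.3]
dark fingers 40407 [ 401. -321.    2.] [ 521. -258.  120.]
5 849 [ 438. -321.    5.] [ 496. -259.   15.]
15 1110 [ 438. -321.   15.] [ 497. -258.   25.]
25 1205 [ 438. -321.   25.] [ 497. -258.   35.]
35 1195 [ 439. -321.   35.] [ 498. -258.   45.]
45 704 [ 423. -304.   45.] [ 499. -275.   55.]
55 1360 [ 423. -304.   55.] [ 500. -275.   65.]
65 1616 [ 423. -304.   65.] [ 500. -276.   75.]
75 1956 [ 423. -306.   75.] [ 503. -276.   85.]
85 4299 [ 404. -309.   85.] [ 518. -272.   95.]
95 13021 [ 401. -309.   95.] [ 521. -272.  105.]
```

```bash
python3 - <<'E'
from h import *
c,p,d=load('w1'); print(deproj(c,[[150,400],[170,345],[185,335],[195,335],[196,380],[448,335],[455,335],[470,345],[500,400],[446,390]],d).round())
c,p,d=load('w2')
cv2.imwrite('pics/w2s.png',p[180:480,120:520])
np.set_printoptions(linewidth=250)
for y in (300,320,340,360,380,400): 
    P=deproj(c,[[x,y] for x in range(200,460,10)],d); print(y,P[:,0].round().astype(int)); print('   ',P[:,2].round().astype(int))
E
```

```text
[[ 504. -288.  259.]
 [ 507. -289.  235.]
 [ 504. -290.  229.]
 [ 502. -286.  223.]
 [ 501. -271.  227.]
 [ 417. -296.  224.]
 [ 417. -299.  229.]
 [ 415. -300.  236.]
 [ 414. -298.  259.]
 [ 416. -277.  229.]]
300 [516 512 498 498 497 493 488 483 479 474 469 465 460 455 451 446 441 438 441 427 422 418 413 408 403 399]
    [ 0 -1 45 26  7 -1 -1  1 -1 -1 -1 -1 -1  0  1  0 -1  8 45 -1  0  1 -1  0  0 -1]
320 [516 512 498 493 489 487 488 483 478 473 468 463 459 454 449 444 441 439 439 425 435 431 411 406 401 397]
    [-1 -1 44 53 53 46 -1  0  0 -1 -1 -2  0 -1  0 -1  7 19 42  0 53 53  0  0  0  0]
340 [516 498 493 490 487 486 486 481 477 472 467 462 458 453 449 445 442 439 439 435 436 434 431 425 399 394]
    [-1 58 65 66 66 49 13  7  4  2 -1 -1  1  3  7 13 21 29 45 45 62 65 65 59  0 -1]
360 [498 495 491 488 486 485 484 480 475 471 467 462 458 453 449 446 442 440 437 434 435 436 433 430 425 392]
    [70 71 76 75 68 51 25 22 19 17 16 16 17 20 23 28 33 42 45 49 64 75 76 76 70  0]
380 [493 491 490 487 486 486 482 478 474 470 466 462 458 454 450 446 443 430 425 420 435 436 434 433 431 428]
    [89 86 82 82 70 42 37 35 32 32 30 30 32 35 36 40 45 -1  0  1 68 80 82 87 89 88]
400 [492 489 487 487 485 490 484 470 473 469 465 461 458 454 443 438 433 428 423 417 434 435 434 435 432 430]
    [ 94  95  94  81  72   0   0 184  45  44  43  44  45  44   1  -1   0   0   0   0  69  82  86  95  95  95]
```

View pics/w2s.png

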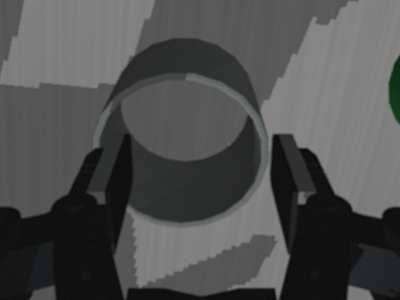

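The depth shows the fingertips about 45 mm behind the reported TCP (223 vs 173, and 50 vs 6). So they rode on the rim instead of straddling the ring. The ring is now at (468,-288.6). I'll re-centre, open, and go lower in steps while watching the force.

Emit:
play_rows:
  plan: [0, 0, 0, 0, 0, -0.1, 1, 0, 0, 0, 0, 0, 0, 1, 0, 0, 0, 0, 0, 0, 1, 0, 0, 0, 0, -0.036, 0, 1, 0, 0, 0, 0, 0, 0.05, 1, 0, 0, 0, 0, 0, 0.05, 1, 0, 0, 0, 0, 0, 0, 1]

```text
time: 7.1
position: [466.2, -287.4, 3.2]
ee_rot: [3.138, 0.002, -1.458]
force: [-0.5, 0.7, 0.1]
gripper_width: 0.998
```

Emit:
play_rows:
  plan: [0, 0, 0, 0, 0, 0.05, 1, 0, 0, 0, 0, 0, 0, 1]

```text
time: 7.3
position: [466.8, -287.6, -5.9]
ee_rot: [3.139, 0.001, -1.458]
force: [0.1, -0.5, -0.5]
gripper_width: 0.998
```

```bash
python3 fit.py w3 468 -289
```

```text
{'time': np.float64(7.3), 'position': array([ 466.82, -287.63,   -5.92]), 'force': array([ 0.12, -0.48, -0.51]), 'wrist_torque': array([0.01, 0.02, 0.01]), 'gripper_width': np.float64(1.0)}
cam [ 477. -372.  172.]
41 3882 fit [ 466.8 -288.7] 31.6 ext [ 412.5 -321.4   41.6] [ 500.6 -255.6   51.5]
52 60 fit [ 469.7 -318.9] 59.7 ext [ 411.  -304.7   52.2] [ 523.3 -281.7   73.2]
dark fingers 31334 [ 408. -321.    2.] [ 528. -258.  113.]
5 1131 [ 438. -321.    5.] [ 497. -258.   15.]
15 1517 [ 438. -321.   15.] [ 497. -258.   25.]
25 1702 [ 438. -321.   25.] [ 497. -258.   35.]
35 1800 [ 424. -321.   35.] [ 510. -258.   45.]
45 1468 [ 412. -305.   45.] [ 523. -273.   55.]
55 2206 [ 411. -305.   55.] [ 524. -273.   65.]
65 2661 [ 412. -305.   65.] [ 523. -272.   75.]
75 2007 [ 412. -307.   75.] [ 528. -278.   85.]
85 5813 [ 409. -308.   85.] [ 528. -280.   95.]
95 6320 [ 408. -310.   95.] [ 528. -281.  105.]
```

TCP reads -6 with no contact, which confirms the offset. I'll go 22 mm deeper.

Emit:
play_rows:
  plan: [0, 0, 0, 0, 0, 0.055, 1, 0, 0, 0, 0, 0, 0.055, 1, 0, 0, 0, 0, 0, 0, 1]

```text
time: 7.65
position: [466.5, -287.5, -28.2]
ee_rot: [3.139, 0.001, -1.458]
force: [-0.0, -0.1, -0.2]
gripper_width: 1.003
```

Emit:
play_rows:
  plan: [0, 0, 0, 0, 0, 0, 0.7, 0, 0, 0, 0, 0, 0, 0.7, 0, 0, 0, 0, 0, 0, 0.7, 0, 0, 0, 0, 0, 0, 0.7]
  squeeze: 25

```text
time: 8.05
position: [468.1, -287.9, -26.2]
ee_rot: [-3.141, -0.0, -1.458]
force: [0.1, -0.2, -0.2]
gripper_width: 0.759
```

Gripped at 0.759 (≈65 mm). Lifting and carrying it above the nest.

Emit:
play_rows:
  plan: [0, 0, 0, 0, 0, -0.05, 0.6, 0, 0, 0, 0, 0, -0.15, 0.6, 0, 0, 0, 0, 0, -0.175, 0.6, 0, 0, 0, 0, 0, -0.175, 0.6, 0, 0, 0, 0, 0, -0.175, 0.6, 0, 0, 0, 0, 0, -0.175, 0.6, 0, 0, 0, 0, 0, -0.15, 0.6, 0, 0, 0, 0, 0, 0, 0.6]
  squeeze: 30

```text
time: 8.85
position: [470.2, -289.0, 189.3]
ee_rot: [-3.134, -0.004, -1.457]
force: [1.3, -1.1, -1.1]
gripper_width: 0.754
```

Emit:
play_rows:
  plan: [0, 0, 0, -0.14, -0.115, 0, 0.6, 0, 0, 0, -0.14, -0.115, 0, 0.6, 0, 0, 0, -0.14, -0.115, 0, 0.6, 0, 0, 0, -0.14, -0.115, 0, 0.6, 0, 0, 0, -0.14, -0.115, 0, 0.6, 0, 0, 0, -0.14, -0.115, 0, 0.6, 0, 0, 0, -0.14, -0.115, 0, 0.6, 0, 0, 0, -0.14, -0.115, 0, 0.6, 0, 0, 0, -0.14, -0.115, 0, 0.6, 0, 0, 0, 0, 0, 0, 0.6]

```text
time: 9.85
position: [646.5, -10.8, 182.6]
ee_rot: [3.141, 0.0, -1.455]
force: [-0.5, 1.4, -1.0]
gripper_width: 0.754
```

Emit:
play_rows:
  plan: [0, 0, 0, 0, 0, 0, 0.6]

```text
time: 9.95
position: [644.7, -13.3, 182.9]
ee_rot: [3.14, -0.0, -1.456]
force: [0.0, -0.2, -0.7]
gripper_width: 0.75
```

```bash
python3 - <<'E'
from ring import *
s=telemetry.sense(); T=s['position']; print({k:np.round(s[k],2) for k in('time','position','ee_rot','force','gripper_width')})
c,p,d,P=ringfit('w4')
n=(np.hypot(P[:,0]-T[0],P[:,1]-T[1])<60); top=T[2]+26+45; print('exp top',top)
col=p.reshape(-1,3).max(1)
q=P[n&(abs(P[:,2]-top)<4)&(col>70)&(abs(P[:,0]-T[0])<28)]
print(len(q)); A=np.c_[2*q[:,:2],np.ones(len(q))]; x=np.linalg.lstsq(A,(q[:,:2]**2).sum(1),rcond=None)[0]; print('ring',x[:2],np.sqrt(x[2]+x[0]**2+x[1]**2),q.min(0),q.max(0))
o=np.array([626.4,-19.7]); R=np.array([[.9937,-.1116],[.1116,.9937]])
col3=p.reshape(-1,3).astype(int)
S=np.c_[(P[:,:2]-o)@R,P[:,2]]
pl=S[(abs(S[:,2]-130)<5)]; print('platform z',np.median(pl[:,2]),'ext',np.percentile(pl,[.5,99.5],axis=0))
b=(col3[:,0]>col3[:,2]+50)&(col3[:,0]>80); print('blue jaw',b.sum(),np.percentile(S[b],[2,50,98],axis=0).round() if b.any() else 0)
h=S[(S[:,2]>150)&(S[:,2]<172)&(abs(S[:,0])<80)&(S[:,1]>25)&(S[:,1]<90)]; print('posts',len(h),np.percentile(h,[2,50,98],axis=0).round() if len(h) else 0)
h=S[(S[:,2]>145)&(S[:,2]<165)&(abs(S[:,0]-20)<40)&(S[:,1]<-20)]; print('jaw',len(h),np.percentile(h,[2,50,98],axis=0).round() if len(h) else 0)
E
```

```text
{'time': np.float64(9.95), 'position': array([644.73, -13.34, 182.86]), 'ee_rot': array([ 3.14, -0.  , -1.46]), 'force': array([ 0.01, -0.21, -0.72]), 'gripper_width': np.float64(0.75)}
cam [654. -98. 361.]
exp top 253.86385823662886
3296
ring [644.40707128 -14.17260838] 31.131679974655963 [616.74424783 -46.81109542 251.52397354] [672.72881829  19.1243893  255.32143396]
platform z 129.59685797442407 ext [[ -88.70432556 -120.14962152  127.73021784]
 [  88.52589786   87.09777221  131.86347847]]
blue jaw 1274 [[ 16. -84. 142.]
 [ 25. -54. 159.]
 [ 40. -46. 162.]]
posts 2628 [[-10.  41. 150.]
 [ 19.  60. 152.]
 [ 49.  69. 166.]]
jaw 3858 [[ -1. -55. 146.]
 [ 20. -47. 160.]
 [ 40. -38. 162.]]
```

View pics/w4.png

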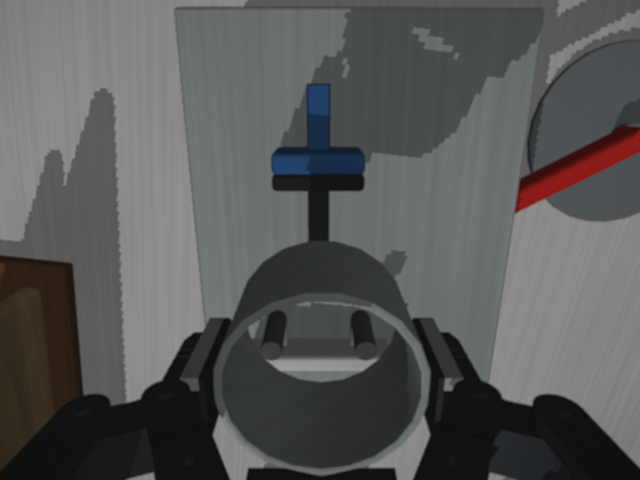

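Ring held level at (644.4,-14.2), and the jaw and posts lie where expected. The jaw face is at stand y ≈ -37 and the posts start at y ≥ 41. Fine shift, then lower.

Emit:
play_rows:
  plan: [0, 0, 0, -0.013, -0.008, 0, 0.6, 0, 0, 0, 0, 0, 0.07, 0.6, 0, 0, 0, 0, 0, 0.07, 0.6, 0, 0, 0, 0, 0, 0.07, 0.6, 0, 0, 0, 0, 0, 0.07, 0.6, 0, 0, 0, 0, 0, 0.05, 0.6, 0, 0, 0, 0, 0, 0.03, 0.6, 0, 0, 0, 0, 0, 0, 0.6, 0, 0, 0, 0, 0, 0, 0.6]

```text
time: 10.9
position: [646.7, -11.4, 111.9]
ee_rot: [-3.141, -0.0, -1.458]
force: [-0.1, 0.1, -0.7]
gripper_width: 0.755
```

Emit:
play_rows:
  plan: [0, 0, 0, 0, 0, 0.018, 0.6, 0, 0, 0, 0, 0, 0.015, 0.6, 0, 0, 0, 0, 0, 0, 0.6]

```text
time: 11.2
position: [646.2, -11.4, 104.7]
ee_rot: [3.141, 0.0, -1.458]
force: [0.4, -0.0, 0.0]
gripper_width: 0.755
```

Emit:
play_rows:
  plan: [0, 0, 0, 0, 0, 0.005, 0.6, 0, 0, 0, 0, 0, 0, 0.6]

```text
time: 11.4
position: [646.4, -11.4, 104.0]
ee_rot: [-3.142, -0.0, -1.458]
force: [-0.5, 1.0, -1.7]
gripper_width: 0.754
```

Emit:
play_rows:
  plan: [0, 0, 0, 0, 0, 0.004, 0.6, 0, 0, 0, 0, 0, 0, 0.6]

```text
time: 11.6
position: [646.5, -11.4, 103.9]
ee_rot: [-3.141, -0.0, -1.457]
force: [-2.0, 1.7, 4.2]
gripper_width: 0.753
```

Contact (Fz +4). Release and rise.

Emit:
play_rows:
  plan: [0, 0, 0, 0, 0, 0, 1, 0, 0, 0, 0, 0, 0, 1, 0, 0, 0, 0, 0, 0, 1, 0, 0, 0, 0, 0, 0, 1, 0, 0, 0, 0, 0, 0, 1, 0, 0, 0, 0, 0, -0.05, 1, 0, 0, 0, 0, 0, -0.1, 1, 0, 0, 0, 0, 0, -0.2, 1, 0, 0, 0, 0, 0, -0.2, 1, 0, 0, 0, 0, 0, 0, 1]

```text
time: 12.6
position: [649.8, -11.5, 220.9]
ee_rot: [-3.131, -0.001, -1.457]
force: [0.8, 0.1, 0.3]
gripper_width: 1.001
```

```bash
cat > st.py <<'E'
from ring import *
import sys
s=telemetry.sense(); print({k:np.round(s[k],2) for k in('time','position','ee_rot','force','gripper_width')})
o=np.array([626.4,-19.7]); R=np.array([[.9937,-.1116],[.1116,.9937]])
for cn in sys.argv[1:]:
    c,p,d=cam(cn); save(c,p,d,cn+'5'); v,u=np.mgrid[0:480,0:640]; P=deproj(c,np.c_[u.ravel(),v.ravel()],d)
    S=np.c_[(P[:,:2]-o)@R,P[:,2]]; col=p.reshape(-1,3).astype(int)
    q=S[(np.hypot(S[:,0]-20,S[:,1]-10)<50)&(S[:,2]>171)&(S[:,2]<180)]
    if len(q)>20:
        A=np.c_[2*q[:,:2],np.ones(len(q))]; x=np.linalg.lstsq(A,(q[:,:2]**2).sum(1),rcond=None)[0]
        pl=np.linalg.lstsq(np.c_[q[:,:2],np.ones(len(q))],q[:,2],rcond=None)[0]
        print(cn,'ring(stand)',len(q),x[:2].round(1),np.sqrt(x[2]+x[0]**2+x[1]**2).round(1),'ext',q.min(0).round(1),q.max(0).round(1),'tilt',pl[:2].round(3))
    red=(col[:,2]>120)&(col[:,1]<60)&(col[:,0]<60)&(S[:,2]>80)&(S[:,2]<118)&(S[:,0]<-90)&(S[:,0]>-210)&(abs(S[:,1])<130)
    if red.sum()>20:
        t=S[red]; m=t[t[:,0]<-110].mean(0); print(cn,'tab',red.sum(),t.min(0).round(),t.max(0).round(),'angle',0.5+np.arctan2(m[1],-(m[0]+70)))
E
python3 st.py wrist top
```

```text
{'time': np.float64(12.6), 'position': array([649.84, -11.46, 220.93]), 'ee_rot': array([-3.13, -0.  , -1.46]), 'force': array([0.78, 0.08, 0.27]), 'gripper_width': np.float64(1.0)}
wrist ring(stand) 2124 [19.9  4.8] 31.1 ext [-12.8 -27.5 171. ] [ 52.7  38.3 176.5] tilt [-0.002 -0.004]
wrist tab 1756 [-178.  -62.  103.] [-103.  -14.  107.] angle -0.0069504225117978935
top ring(stand) 77 [18.9  8.1] 31.2 ext [-13.1 -24.7 171.3] [ 51.8  51.3 179.9] tilt [ 0.01  -0.012]
top tab 185 [-177.  -59.   94.] [-95. -10. 113.] angle 0.027484396445036252
```

Ring stands at stand (19.9, 4.8), level with its top at 175. The tab is still at angle ≈0. Next: move to the jaw side of the tab, shut the fingers and line up with the tab.

Emit:
play_rows:
  plan: [0, 0, 0, 0.12, 0.203, 0, 1, 0, 0, 0, 0.12, 0.203, 0, 1, 0, 0, 0, 0.12, 0.203, 0, 1, 0, 0, 0, 0.12, 0.203, 0, 1, 0, 0, -0.0796, 0, 0, 0, 0, 0, 0, -0.0796, 0, 0, 0, 0, 0, 0, -0.0796, 0, 0, 0, 0, 0, 0, -0.0796, 0, 0, 0, 0, 0, 0, 0, 0, 0, 0, 0, 0, 0, 0, 0, 0, 0, 0, 0]

```text
invalid input
```

Emit:
play_rows:
  plan: [0, 0, 0, 0, 0, 0, 0, 0, 0, 0, 0, 0, 0, 0, 0, 0, 0, 0, 0, 0, 0]

```text
time: 13.0
position: [645.9, -11.5, 212.2]
ee_rot: [3.14, -0.0, -1.458]
force: [0.1, 0.1, 0.3]
gripper_width: 0.519
```

```bash
python3 st.py wrist top; python3 - <<'E'
from h import *
s=telemetry.sense(); T=s['position']
c,p,d=load('wrist5'); v,u=np.mgrid[0:480,0:640]; P=deproj(c,np.c_[u.ravel(),v.ravel()],d)
q=P[(np.hypot(P[:,0]-T[0],P[:,1]-T[1])<45)&(P[:,2]>T[2]-20)]
for z in range(int(T[2])-20,int(T[2])+80,8):
    r=q[(q[:,2]>=z)&(q[:,2]<z+8)]
    if len(r)>5: print(round(z-T[2]),len(r),r[:,:2].min(0).round(),r[:,:2].max(0).round())
E
```

```text
{'time': np.float64(13.0), 'position': array([645.94, -11.49, 212.17]), 'ee_rot': array([ 3.14, -0.  , -1.46]), 'force': array([0.14, 0.07, 0.29]), 'gripper_width': np.float64(0.52)}
wrist ring(stand) 2288 [20.   4.8] 31.1 ext [-12.8 -27.5 171. ] [ 52.6  38.1 176.5] tilt [ 0.    -0.005]
wrist tab 1920 [-178.  -63.  102.] [-103.  -14.  107.] angle -0.006262448975674628
top ring(stand) 96 [19.1  8.3] 31.8 ext [-13.3 -24.8 171. ] [ 51.3  47.  179.3] tilt [0.005 0.003]
top tab 187 [-177.  -59.   94.] [-95. -10. 112.] angle 0.027359861986425815
36 426 [613. -26.] [679.   1.]
44 1207 [611. -27.] [682.   1.]
52 1471 [611. -27.] [682.   2.]
60 1736 [611. -27.] [682.   2.]
68 2329 [611. -27.] [682.   2.]
76 2018 [603. -29.] [691.  -3.]
```

View pics/wrist5.png

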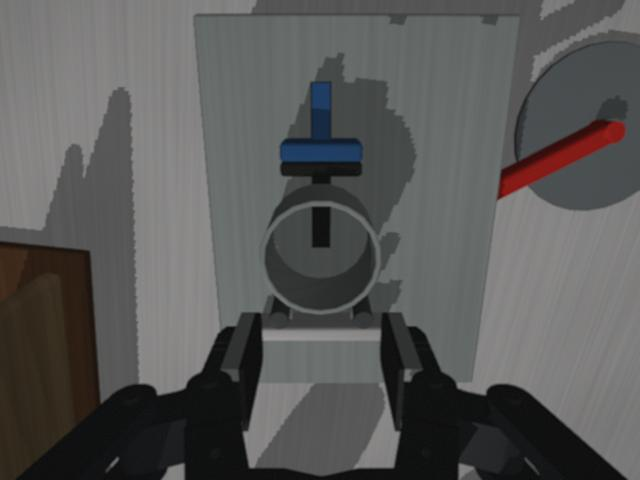

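Ring upright at (320,258), with the jaw clear. The first call had 11 rows and was refused, so I'll redo it with 10.

Emit:
play_rows:
  plan: [0, 0, 0, 0.12, 0.203, -0.03, 0, 0, 0, 0, 0.12, 0.203, 0, 0, 0, 0, 0, 0.12, 0.203, 0, 0, 0, 0, 0, 0.12, 0.203, 0, 0, 0, 0, -0.0796, 0, 0, 0, 0, 0, 0, -0.0796, 0, 0, 0, 0, 0, 0, -0.0796, 0, 0, 0, 0, 0, 0, -0.0796, 0, 0, 0, 0, 0, 0, 0, 0, 0, 0, 0, 0, 0, 0, 0, 0, 0, 0]

```text
time: 14.1
position: [495.8, -125.1, 219.1]
ee_rot: [3.141, 0.0, -0.961]
force: [0.1, 0.6, 0.2]
gripper_width: 0.0
```

```bash
python3 st.py wrist; python3 - <<'E'
from h import *
s=telemetry.sense(); T=s['position']
o=np.array([626.4,-19.7]); R=np.array([[.9937,-.1116],[.1116,.9937]])
print('TCP stand',(T[:2]-o)@R)
y=s['ee_rot'][2]; tx=np.array([np.cos(y),np.sin(y)]); ty=np.array([np.sin(y),-np.cos(y)])
c,p,d=load('wrist5'); v,u=np.mgrid[0:480,0:640]; P=deproj(c,np.c_[u.ravel(),v.ravel()],d)
L=np.c_[(P[:,:2]-T[:2])@tx,(P[:,:2]-T[:2])@ty,P[:,2]]
for z in range(int(T[2])-10,int(T[2])+80,6):
    r=L[(L[:,2]>=z)&(L[:,2]<z+6)&(np.hypot(L[:,0],L[:,1])<45)]
    if len(r)>5: print(round(z-T[2]),len(r),r[:,:2].min(0).round(),r[:,:2].max(0).round())
ax=o+R@np.array([-70,0]); red=(p.reshape(-1,3)[:,2]>120)&(p.reshape(-1,3)[:,1]<60)&(abs(P[:,2]-100)<15)
r=L[red]; print('tab in tool frame',red.sum(),np.percentile(r,[1,50,99],axis=0).round(),'axis',(ax-T[:2])@tx,(ax-T[:2])@ty)
E
```

```text
{'time': np.float64(14.1), 'position': array([ 495.84, -125.09,  219.09]), 'ee_rot': array([ 3.14,  0.  , -0.96]), 'force': array([0.08, 0.62, 0.18]), 'gripper_width': np.float64(0.0)}
wrist ring(stand) 1024 [19.2  4.3] 30.9 ext [-12.9 -28.2 171. ] [ 22.4  33.2 176.3] tilt [-0.001  0.009]
wrist tab 1292 [-177.  -63.  103.] [-103.  -15.  107.] angle -0.006154642347283024
TCP stand [-141.51109553  -90.14445228]
32 8 [10. -2.] [11.  4.]
38 340 [  6. -12.] [12. 13.]
44 673 [  6. -13.] [12. 14.]
50 757 [  6. -13.] [13. 14.]
56 864 [  6. -13.] [12. 14.]
62 913 [  6. -13.] [12. 14.]
68 1264 [-11. -13.] [12. 14.]
74 1074 [ -7. -26.] [14. 28.]
tab in tool frame 1292 [[-49. -67. 103.]
 [-44. -25. 105.]
 [-39.  15. 106.]] axis -45.02717505125166 -105.90029140607196
```

Alignment is good: the tab centreline is at tool x = -45 and parallel, and the tips are at TCP +36. Descending to tip z ≈ 82, then closing most of the 26 mm gap.

Emit:
play_rows:
  plan: [0, 0, 0, 0, 0, 0.17, 0, 0, 0, 0, 0, 0, 0.17, 0, 0, 0, 0, 0, 0, 0.17, 0, 0, 0, 0, 0, 0, 0.17, 0, 0, 0, 0, 0, 0, 0.17, 0, 0, 0, 0, -0.04, 0, 0.015, 0, 0, 0, 0, -0.04, 0, 0, 0, 0, 0, 0, -0.02, 0, 0, 0, 0, 0, 0, 0, 0, 0, 0]

```text
time: 15.05
position: [485.3, -108.0, 48.0]
ee_rot: [-3.139, -0.002, -0.957]
force: [0.7, -0.6, 0.3]
gripper_width: -0.001
```

Emit:
play_rows:
  plan: [0, 0, 0, -0.015, 0, 0, 0, 0, 0, 0, -0.015, 0, 0, 0, 0, 0, 0, -0.01, 0, 0, 0, 0, 0, 0, 0, 0, 0, 0]

```text
time: 15.45
position: [480.4, -102.2, 46.8]
ee_rot: [-3.14, -0.001, -0.957]
force: [0.6, -2.1, 2.0]
gripper_width: -0.0
```

Emit:
play_rows:
  plan: [0, 0, 0.019, -0.0158, 0.0027, 0, 0, 0, 0, 0.019, -0.0158, 0.0027, 0, 0, 0, 0, 0.019, -0.0158, 0.0027, 0, 0, 0, 0, 0.019, -0.0158, 0.0027, 0, 0, 0, 0, 0.019, -0.0158, 0.0027, 0, 0]

```text
time: 15.95
position: [470.4, -90.3, 46.7]
ee_rot: [-3.14, -0.001, -1.108]
force: [2.6, -3.1, 1.8]
gripper_width: -0.002
```

```bash
cat > f.py <<'E'
from h import *
import sys
s=telemetry.sense(); T=s['position']; o=np.array([626.4,-19.7]); R=np.array([[.9937,-.1116],[.1116,.9937]])
y=s['ee_rot'][2]; tx=np.array([np.cos(y),np.sin(y)]); ty=np.array([np.sin(y),-np.cos(y)]); ax=o+R@np.array([-70,0])
r=T[:2]-ax; f=s['force'][:2]; print('t',round(s['time'],2),'tool yaw theta',round(-(y+1.458)+.5,3),'r in tool',round(r@tx,1),round(r@ty,1),'F push',round(f@tx,2),'radial',round(f@ty,2),'z',round(s['force'][2],2),'torq',np.round(s['wrist_torque'],2),'angle by contact',round(np.arctan2(*( (r-tx*18)@R)[::-1]*np.array([1,-1]))+.5,3))
E
python3 f.py
```

```text
t 15.95 tool yaw theta 0.15 r in tool 17.5 105.4 F push 3.92 radial -0.94 z 1.85 torq [-1.02 -1.11 -0.05] angle by contact 0.153
```

Free-turning force ≈ 3.9 N, as expected. On to 0.45 rad.

Emit:
play_rows:
  plan: [0, 0, 0.019, -0.0158, 0.0027, 0, 0, 0, 0, 0.019, -0.0158, 0.0027, 0, 0, 0, 0, 0.019, -0.0158, 0.0027, 0, 0, 0, 0, 0.019, -0.0158, 0.0027, 0, 0, 0, 0, 0.019, -0.0158, 0.0027, 0, 0, 0, 0, 0.019, -0.0158, 0.0027, 0, 0, 0, 0, 0.019, -0.0158, 0.0027, 0, 0, 0, 0, 0.019, -0.0158, 0.0027, 0, 0, 0, 0, 0.019, -0.0158, 0.0027, 0, 0, 0, 0, 0.019, -0.0158, 0.0027, 0, 0]

```text
time: 16.95
position: [455.1, -62.2, 46.7]
ee_rot: [-3.14, -0.0, -1.406]
force: [4.1, -3.4, 0.9]
gripper_width: -0.003
```

```bash
python3 f.py
```

```text
t 16.95 tool yaw theta 0.448 r in tool 17.5 106.1 F push 4.02 radial -3.5 z 0.9 torq [-1.34 -1.17 -0.02] angle by contact 0.452
```

Emit:
play_rows:
  plan: [0, 0, 0.0127, -0.0105, -0.001, 0, 0, 0, 0, 0.0127, -0.0105, 0, 0, 0, 0, 0, 0.0127, -0.0105, 0.001, 0, 0, 0, 0, 0.0127, -0.0105, 0.001, 0, 0, 0, 0, 0, 0, 0, 0, 0]

```text
time: 17.45
position: [452.3, -53.7, 46.1]
ee_rot: [3.141, 0.0, -1.486]
force: [1.3, -2.1, 1.2]
gripper_width: -0.001
```

```bash
python3 f.py; python3 st.py scene top
```

```text
t 17.45 tool yaw theta 0.528 r in tool 17.2 106.3 F push 2.24 radial -1.16 z 1.21 torq [-0.86 -0.46 -0.02] angle by contact 0.534
{'time': np.float64(17.45), 'position': array([452.35, -53.67,  46.13]), 'ee_rot': array([ 3.14,  0.  , -1.49]), 'force': array([ 1.35, -2.13,  1.21]), 'gripper_width': np.float64(-0.0)}
scene ring(stand) 156 [19.2  7.2] 31.5 ext [-13.6 -27.8 171. ] [ 52.2  41.2 177.3] tilt [ 0.007 -0.006]
scene tab 176 [-167.  -12.   88.] [-107.    7.  108.] angle 0.43413697964948617
top ring(stand) 127 [19.7 11.7] 31.3 ext [-13.4 -19.9 171.2] [ 51.8  44.6 180. ] tilt [ 0.004 -0.008]
```

The ring has begun sliding towards the posts (+3.4 mm). I'll continue in small steps, reading the force while moving.

Emit:
play_rows:
  plan: [0, 0, 0.0127, -0.0105, 0.0015, 0, 0, 0, 0, 0.0127, -0.0105, 0.0015, 0, 0, 0, 0, 0.0127, -0.0105, 0.0015, 0, 0]

```text
time: 17.85
position: [450.8, -47.6, 46.0]
ee_rot: [3.141, -0.0, -1.547]
force: [0.4, -4.3, 0.3]
gripper_width: -0.0
```

Emit:
play_rows:
  plan: [0, 0, 0.0127, -0.0105, 0.0015, 0, 0, 0, 0, 0.0127, -0.0105, 0.0015, 0, 0]

```text
time: 18.05
position: [450.2, -43.4, 46.1]
ee_rot: [3.141, -0.0, -1.587]
force: [1.5, -2.8, -0.8]
gripper_width: 0.003
```

```bash
python3 f.py
```

```text
t 18.05 tool yaw theta 0.629 r in tool 17.5 106.4 F push 2.82 radial -1.58 z -0.78 torq [-1.5  -0.29 -0.02] angle by contact 0.632
```

Emit:
play_rows:
  plan: [0, 0, 0.0127, -0.0105, 0.0015, 0, 0, 0, 0, 0.0127, -0.0105, 0.0015, 0, 0]

```text
time: 18.25
position: [449.6, -39.1, 46.0]
ee_rot: [3.141, -0.0, -1.626]
force: [0.8, -3.3, -0.9]
gripper_width: 0.0
```

```bash
python3 f.py
```

```text
t 18.25 tool yaw theta 0.668 r in tool 17.6 106.4 F push 3.25 radial -1.03 z -0.92 torq [-1.49  0.01 -0.07] angle by contact 0.672
```

Emit:
play_rows:
  plan: [0, 0, 0.0127, -0.0105, 0.0015, 0, 0, 0, 0, 0.0127, -0.0105, 0.0015, 0, 0]

```text
time: 18.45
position: [449.3, -34.9, 46.1]
ee_rot: [3.141, -0.0, -1.666]
force: [-1.0, -3.3, -0.9]
gripper_width: -0.001
```

```bash
python3 f.py
```

```text
t 18.45 tool yaw theta 0.708 r in tool 17.6 106.4 F push 3.4 radial 0.72 z -0.86 torq [-1.5   0.23 -0.02] angle by contact 0.711
```

Emit:
play_rows:
  plan: [0, 0, 0.0127, -0.0105, 0.0015, 0, 0, 0, 0, 0.0127, -0.0105, 0.0015, 0, 0]

```text
time: 18.65
position: [449.1, -30.7, 46.0]
ee_rot: [3.141, -0.0, -1.706]
force: [-1.8, -4.7, -0.7]
gripper_width: 0.001
```

```bash
python3 f.py; python3 st.py top
```

```text
t 18.65 tool yaw theta 0.748 r in tool 17.7 106.3 F push 4.93 radial 1.17 z -0.74 torq [-1.45  0.55 -0.01] angle by contact 0.75
{'time': np.float64(18.65), 'position': array([449.09, -30.68,  46.04]), 'ee_rot': array([ 3.14, -0.  , -1.71]), 'force': array([-1.83, -4.72, -0.74]), 'gripper_width': np.float64(0.0)}
top ring(stand) 117 [20.  16.8] 31.3 ext [-13.1 -14.9 171. ] [ 51.8  49.3 179.9] tilt [ 0.003 -0.004]
```

Emit:
play_rows:
  plan: [0, 0, 0.0095, -0.0079, 0.0014, 0, 0, 0, 0, 0.0095, -0.0079, 0.0014, 0, 0]

```text
time: 18.9
position: [449.1, -27.5, 46.0]
ee_rot: [3.141, -0.0, -1.736]
force: [-1.5, -4.2, 0.2]
gripper_width: -0.002
```

```bash
python3 f.py
```

```text
t 18.9 tool yaw theta 0.778 r in tool 17.7 106.3 F push 4.4 radial 0.82 z 0.19 torq [-1.43  0.62  0.02] angle by contact 0.779
```

Emit:
play_rows:
  plan: [0, 0, 0.0095, -0.0079, 0.0014, 0, 0, 0, 0, 0.0095, -0.0079, 0.0014, 0, 0]

```text
time: 19.1
position: [449.1, -24.4, 46.1]
ee_rot: [3.141, -0.0, -1.765]
force: [-1.3, -5.5, -0.7]
gripper_width: 0.002
```

```bash
python3 f.py
```

```text
t 19.1 tool yaw theta 0.807 r in tool 17.8 106.3 F push 5.63 radial 0.24 z -0.68 torq [-2.28  0.5   0.01] angle by contact 0.808
```

Torque rose from 1.45 to 2.28 and the push to 5.6 N, so the posts are reached. I'll hold and re-read.

Emit:
play_rows:
  plan: [0, 0, 0, 0, 0, 0, 0]

```text
time: 19.2
position: [449.2, -24.3, 46.1]
ee_rot: [3.141, -0.0, -1.765]
force: [-2.3, -4.3, -1.0]
gripper_width: 0.001
```

```bash
python3 f.py; python3 st.py top; python3 f.py
```

```text
t 19.2 tool yaw theta 0.807 r in tool 17.7 106.3 F push 4.7 radial 1.43 z -0.96 torq [-1.53  0.72 -0.01] angle by contact 0.809
{'time': np.float64(19.2), 'position': array([449.18, -24.32,  46.09]), 'ee_rot': array([ 3.14, -0.  , -1.77]), 'force': array([-2.31, -4.34, -0.96]), 'gripper_width': np.float64(0.0)}
top ring(stand) 123 [19.9 18.1] 31.5 ext [-12.4 -15.  171.2] [ 51.4  51.9 179.9] tilt [ 0.002 -0.002]
t 19.25 tool yaw theta 0.807 r in tool 17.6 106.3 F push 4.9 radial 1.24 z -0.76 torq [-1.39  0.76 -0.  ] angle by contact 0.809
```

Emit:
play_rows:
  plan: [0, 0, 0.0064, -0.0053, 0.001, 0, 0, 0, 0, 0.0064, -0.0053, 0.001, 0, 0]

```text
time: 19.45
position: [449.1, -22.7, 46.1]
ee_rot: [3.141, -0.001, -1.785]
force: [0.5, -8.9, -1.7]
gripper_width: 0.001
```

```bash
python3 f.py
```

```text
t 19.45 tool yaw theta 0.827 r in tool 18.2 106.3 F push 8.59 radial -2.39 z -1.67 torq [-3.23  0.21  0.02] angle by contact 0.824
```

Clear force rise to 8.6 N. I'll hold and re-read.

Emit:
play_rows:
  plan: [0, 0, 0, 0, 0, 0, 0, 0, 0, 0, 0, 0, 0, 0]

```text
time: 19.65
position: [449.2, -22.6, 46.1]
ee_rot: [3.141, -0.001, -1.785]
force: [-1.4, -7.0, -1.4]
gripper_width: -0.0
```

```bash
python3 f.py
```

```text
t 19.65 tool yaw theta 0.827 r in tool 18.1 106.3 F push 7.16 radial -0.13 z -1.41 torq [-2.51  0.5  -0.01] angle by contact 0.825
```

Jaw force estimate is ≈ 4·(7.2−4) ≈ 13 N. Backing off straight, away from the tab, then up.

Emit:
play_rows:
  plan: [0, 0, 0, 0.01, 0, 0, 0, 0, 0, 0, 0.02, 0, 0, 0, 0, 0, 0, 0.06, 0, 0, 0, 0, 0, 0, 0.1, 0, 0, 0, 0, 0, 0, 0, 0, 0, 0, 0, 0, 0, 0, 0, -0.2, 0, 0, 0, 0, 0, 0, -0.2, 0, 0, 0, 0, 0, 0, -0.2, 0, 0, 0, 0, 0, 0, -0.2, 0, 0, 0, 0, 0, 0, 0, 0]

```text
time: 20.65
position: [445.0, -59.1, 212.0]
ee_rot: [-3.132, 0.004, -1.784]
force: [1.1, -0.1, -0.8]
gripper_width: -0.001
```

```bash
python3 st.py wrist top scene; python3 - <<'E'
from h import *
c,p,d=load('wrist5'); cs,ps,_=load('scene5'); x,y=proj(cs,[[640,-12,140]])[0].astype(int)
cv2.imwrite('pics/fin.png',np.hstack([cv2.resize(p,(400,300)),cv2.resize(ps[y-75:y+75,x-100:x+100],(400,300),interpolation=cv2.INTER_CUBIC)]))
E
```

```text
{'time': np.float64(20.65), 'position': array([444.98, -59.08, 211.98]), 'ee_rot': array([-3.13,  0.  , -1.78]), 'force': array([ 1.09, -0.11, -0.83]), 'gripper_width': np.float64(-0.0)}
wrist ring(stand) 1370 [19.6 15.6] 31.3 ext [-13.2 -16.6 171. ] [ 50.5  48.8 176. ] tilt [-0.005  0.002]
wrist tab 1386 [-186.    6.  102.] [-103.   41.  107.] angle 0.809222272250617
top ring(stand) 120 [19.9 18.1] 31.6 ext [-13.5 -15.1 171.3] [ 52.5  51.4 179.8] tilt [-0.011 -0.014]
scene ring(stand) 142 [19.7 13.6] 31.3 ext [-13.1 -20.6 171. ] [ 52.5  49.1 177.3] tilt [-0.009 -0.003]
scene tab 211 [-185.    2.   87.] [-108.   39.  110.] angle 0.7269943289596232
```

View pics/fin.png

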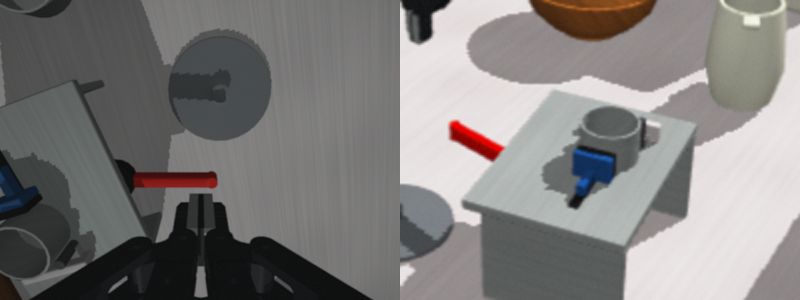

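The ring is upright between jaw and posts (right panel (610,135)), its centre at stand y ≈ 15.6, and the tab stays turned (≈0.81). To confirm that the clamp held, I'll gently press the tab again to about 6.5 N. At that force it should not move if the jaw force is above ~10 N.

Emit:
play_rows:
  plan: [0, 0, 0, 0, 0, 0.2, 0, 0, 0, 0, 0, 0, 0.2, 0, 0, 0, 0, 0, 0, 0.2, 0, 0, 0, 0, 0, 0, 0.2, 0, 0, 0, 0, -0.08, 0, 0, 0, 0, 0, 0, -0.08, 0, 0, 0, 0, 0, 0, -0.01, 0, 0, 0, 0, 0, 0, 0, 0, 0, 0, 0]

```text
invalid input
```

```bash
python3 f.py
```

```text
t 20.8 tool yaw theta 0.827 r in tool 55.6 106.3 F push 0.09 radial 0.04 z -0.69 torq [-0.05  0.05 -0.03] angle by contact 0.486
```

Emit:
play_rows:
  plan: [0, 0, 0, 0, 0, 0.2, 0, 0, 0, 0, 0, 0, 0.2, 0, 0, 0, 0, 0, 0, 0.2, 0, 0, 0, 0, 0, 0, 0.2, 0, 0, 0, 0, -0.08, 0, 0, 0, 0, 0, 0, -0.08, 0, 0, 0, 0, 0, 0, -0.01, 0, 0, 0, 0, 0, 0, 0, 0, 0, 0]

```text
time: 21.6
position: [447.9, -26.1, 45.3]
ee_rot: [3.14, -0.001, -1.783]
force: [0.3, -0.5, 0.4]
gripper_width: 0.001
```

```bash
python3 f.py
```

```text
t 21.6 tool yaw theta 0.825 r in tool 21.7 106.8 F push 0.4 radial -0.35 z 0.36 torq [-0.01 -0.   -0.01] angle by contact 0.79
```

Emit:
play_rows:
  plan: [0, 0, 0, -0.01, 0, 0, 0, 0, 0, 0, -0.004, 0, 0, 0, 0, 0, 0, 0, 0, 0, 0]

```text
time: 21.9
position: [449.2, -23.6, 46.3]
ee_rot: [-3.141, 0.0, -1.785]
force: [-0.5, 0.2, 1.4]
gripper_width: 0.001
```

```bash
python3 f.py
```

```text
t 21.9 tool yaw theta 0.827 r in tool 19.0 106.1 F push -0.06 radial 0.49 z 1.38 torq [ 0.04 -0.    0.  ] angle by contact 0.816
```

Emit:
play_rows:
  plan: [0, 0, 0, -0.004, 0, 0, 0, 0, 0, 0, 0, 0, 0, 0]

```text
time: 22.1
position: [449.1, -23.4, 46.3]
ee_rot: [3.141, -0.001, -1.784]
force: [1.0, -4.7, -0.1]
gripper_width: 0.004
```

```bash
python3 f.py
```

```text
t 22.1 tool yaw theta 0.826 r in tool 18.8 106.1 F push 4.42 radial -2.02 z -0.06 torq [-1.8  -0.3  -0.01] angle by contact 0.818
```

Emit:
play_rows:
  plan: [0, 0, 0, -0.002, 0, 0, 0, 0, 0, 0, 0, 0, 0, 0]

```text
time: 22.3
position: [449.1, -23.3, 46.3]
ee_rot: [3.141, -0.001, -1.784]
force: [0.4, -7.1, -0.4]
gripper_width: 0.002
```

```bash
python3 f.py
```

```text
t 22.3 tool yaw theta 0.826 r in tool 18.7 106.2 F push 6.81 radial -1.94 z -0.39 torq [-2.41 -0.47  0.03] angle by contact 0.819
```

The tab withstands 6.8 N without moving (0.1 mm), so the jaw force is about 11 N or more. Backing off and handing in.

Emit:
play_rows:
  plan: [0, 0, 0, 0.01, 0, 0, 0, 0, 0, 0, 0.02, 0, 0, 0, 0, 0, 0, 0.06, 0, 0, 0, 0, 0, 0, 0.1, 0, 0, 0, 0, 0, 0, 0, 0, -0.2, 0, 0, 0, 0, 0, 0, -0.2, 0, 0, 0, 0, 0, 0, -0.2, 0, 0, 0, 0, 0, 0, -0.2, 0, 0, 0, 0, 0, 0, 0, 0, 0, 0, 0, 0, 0, 0, 0]

```text
time: 23.3
position: [441.6, -59.5, 206.9]
ee_rot: [-3.14, 0.002, -1.785]
force: [0.0, 0.5, -0.5]
gripper_width: 0.002
```

```bash
python3 st.py wrist top && python3 -c "
from bench import arm; print(arm.finish_job())"
```

```text
{'time': np.float64(23.3), 'position': array([441.56, -59.54, 206.88]), 'ee_rot': array([-3.14,  0.  , -1.78]), 'force': array([ 0.03,  0.54, -0.5 ]), 'gripper_width': np.float64(0.0)}
wrist ring(stand) 1291 [19.3 15.8] 31.2 ext [-13.8 -15.9 171. ] [ 45.   48.8 175.5] tilt [-0.009  0.008]
wrist tab 1433 [-186.    6.  102.] [-103.   41.  107.] angle 0.8089194902938025
top ring(stand) 119 [19.9 17.7] 31.3 ext [-12.3 -14.9 171. ] [ 52.1  49.4 179.7] tilt [-0.019 -0.016]
the job is handed in; nothing more can be done
None
```

The small ring is clamped upright against the posts and the job is handed in at about 23 s; no verdict was reported.

- **Placing:** I set the ring down at stand (19.9, 4.8) mm, about 1 mm from the nest point. It was level and let go, with the jaw still clear.
- **First grasp failed:** the fingertips sit about 40–50 mm behind the reported tool point, so they rode on the ring's rim. That pushed the ring about 6 mm sideways on the counter. I found the offset in the depth image and gripped again lower.
- **Clamping:** I pushed the red tab with the shut fingers. It turned freely at about 4 N, then the force rose to 8.6 N and settled at 7.2 N at about 0.82 rad.
- **Last checks:** a second press of 6.8 N did not move the tab, so the jaw holds the ring with an estimated 11–16 N. The ring's centre was at stand y ≈ 15.7 mm and level, the tab stayed at about 0.81 rad, and the robot touched nothing.
- **Disagreements:** the top camera put the ring 2 mm further towards the posts than the wrist camera, within its error. The scene camera's tab angle of 0.73 rad disagreed with the others because it sees the side of the tab.
- **Not measured:** I did not re-measure the other things on the counter at the end. I never touched them knowingly.

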